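# Set the support leg to its length mark and hold it clamped

## Robot

A 7-joint arm with a two-finger parallel gripper is mounted at the origin on a cart in front of the work surface, level with it; the furniture and walls round the work are solid. World frame = base frame: x ahead of the robot, y to its left, z up, the work surface at z = 0. Lengths are in m, angles in rad, forces in N, time in s.
With the tool pointing down it reaches from about 0.4 to 0.85 m from the base axis. Payload 10.4 kg.
Tool frame: the origin (TCP) lies at the very end of the fingers, on their centre line; the grasp point (between the pads) lies 19 mm behind it; z points along the fingers, y is the line along which they close (so a half turn about z gives the same grasp; the last joint's range is limited). The gripper opens to 87 mm and grips with 3 to 60 N. Pads are 19 mm wide; open, the fingers measure 117 mm over their backs; the gripper's body (75 mm by 190 mm) begins 51 mm behind the grasp point.
Start: joints at [-1.246, 0.332, -0.065, 1.46, 0.022, 1.35, -0.088], TCP at [0.213, 0.588, 0.223] pointing down, gripper open.
Joint ranges: [-2.6, 2.6], [-0.5, 2.12], [-1.47, 1.34], [0.16, 2.42], [-1.27, 4.41], [0.06, 2.06], [-2.6, 2.6]. Speed limits (rad/s): [2.22, 2.22, 2.79, 2.79, 3.14, 3.14, 3.14].

## Interface

Orientations are given as a unit quaternion [x, y, z, w].
In Python, from bench import * gives the robot as it stands.
- The arm moves only by the tool step_arm, never from a script. Its arguments are lists of equal length, an entry for each row: "delta_pos": the shift along the world's x, y, z in units of 25 mm (1.0 is 25 mm), a list of three; "turn": the turn about the world's z in units of 0.12 rad (1.0 is 0.12 rad). In form: {"delta_pos": [[tx, ty, tz], ...], "turn": [turn, ...]}. A call has 1 to 12 rows; each row shifts and turns the commanded pose from where the row before left it; what a row does not reach is not made up. A row lasts 1/10 s, in which the tool goes at most 50 mm and 8.59 degrees, less where a joint would pass 70% of its speed; a pose out of reach is approached as far as the arm can. A call with a number of a shift or a turn outside -1 to 1 is refused whole. A call with a gripper value outside its range is refused whole. "grip" is the closure, from 0 (fully open) to 1 (shut), set as the call begins (left out, the last holds). The fingers move at their own pace and stop on an object; "newtons" is the grip in N (left out, the last holds). Time passes only in rows, so rows that do not move let the fingers close. It gives the time, the measured TCP pose, the force, the opening and the grip force at its end, in the units of the state.
- read_state(): the state, without advancing time (a new reading comes with each control period).
- camera(name): name is "scene" or "side" or "wrist"; returns a dict with "image" (480x640x3 uint8, red, green, blue), "z_map" (480x640 float32, m along the optical axis (not along the pixel's ray), 0 where there is no reading), "mtx" (3x3 intrinsics, pixels), "view" (4x4, takes a point from world to camera coordinates). Camera axes: x right, y up, looking along -z (the intrinsics and any distortion apply to the point x, -y, -z); pixel columns grow to the right and rows downward; lengths in m; the calibration is good to about 2 mm. A picture is of the moment at which its call begins.
- close_job(): hands the job in; it is judged then, once.
The state is a dict: "time": time; "joint_positions": joint angles; "joint_vel": joint speeds; "joint_torque": joint torques, N m; "ee_pos": TCP position; "eef_rot": TCP orientation; "ft_force": force on the tool from outside, world axes, zero at the start; "torque": the same for the moment, N m; "width": finger opening in m; "grip_force": force on a finger pad.
Only numpy, scipy, OpenCV 4.12 (cv2) and the standard library are available. Lean on these libraries where they do the work, as an engineer would, in place of code of your own. Each camera call takes 0.05 s, during which the arm holds its last target. There are 200 camera calls.

## Task

Take the square-headed grip plug out of the wooden storage block and push it fully home in the square socket of the sliding support leg; leave the round knob where it is. Then, with the cam lever still open, slide the leg out until its pointer is level with the index clip, and slide the cam lever fully closed by squeezing lever and grip plug together between the fingers. Leg and lever are both sprung back, so finish while still holding them squeezed with the leg at the mark: do not let go.

Things in the scene. Friction and masses are not known exactly. Their poses are not given: they have to be found in the camera images.
- plug_center (a point): Grip plug, loose, 80 g: grey square head 26 x 26 mm, 46 mm tall, on a steel square shank 18 x 18 mm, 26 mm long, pointing down (last 7 mm 14.5 mm wide). Point: centre of the head; z up, x and y square to its faces. It stands in either hole of the storage block, head resting on the block's top. It fits the leg's socket at any quarter turn.
- knob_center (a point): Round knob, loose, to be left alone: a grey round head 30 mm in diameter and 46 mm tall on a round shank; this point is the centre of the head.
- storage_block: Fixed pale wooden block 46 x 130 x 36 mm (x, y, z), origin at the centre of its underside; two square holes 21 mm wide, 30 mm deep, at y = -40 and +40 mm, holding plug and knob.
- socket_mouth (a point): Centre of the mouth of the square socket (19.5 mm wide, 28 mm deep) in the top of the leg's dark clamp block. x: along the channel, the way the leg slides out; z up; socket square to x. The block's top is 50 mm above the bench, from x = -24 to +52 mm, 22 mm either side. With the plug home its head rests on it (plug_center 23 mm above this point).
- leg_pointer (a point): Thin steel pointer on the side of the clamp block facing the robot; this point is its tip, 38 mm to the -y side of the socket's centre and level with it along x (same axes as socket_mouth).
- index_tip (a point): The length mark: steel index clip 12 mm wide on the robot's side of the channel with a dark line across its top; this point is on the line, axes as socket_mouth. It stays put. The leg is at the mark when leg_pointer has the same x along the channel as this point; it must slide out 45 to 100 mm.
- lever_center (a point): Cam lever: upright steel paddle 10 mm thick along x, 26 mm wide, 46 mm tall, on the clamp block ahead (+x) of the socket. Point: its centre, axes as socket_mouth. Open it is at x = +36 mm from the socket; closed +22, its near face 4 mm from the seated plug's head. Plug head and lever measure 54 mm over the outer faces open, 40 mm closed (middle then at x = +7 mm).
- cam_lever (a joint): Slide of the cam lever on the leg, m: 0 open, 0.014 closed on its stop; a spring of 3 N (open) to 7 N (closed) pushes it open.
- channel: Fixed aluminium channel on the bench in which the leg slides, 240 x 60 mm, 22 mm high; origin at the centre of its underside, x along it, the way the leg slides out (roughly to the robot's right, world -y).
- leg (a joint): How far the leg has slid out, m: 0 at its inner stop (where it starts) to 0.125. A spring of 3 to 4 N pulls it back in; friction 1 N and some damping.
Things that resemble listed ones, but are neither listed nor needed, are in the scene too. What is shaped like the part that bears plug_center but orange is not meant.

How it is judged:
On the way, in this order (a step that is already met when the one before it is completed fails the run):
1. the grip plug is fully home in the leg's socket, the lever still open (horizontal distance between plug_center and socket_mouth below 0.005 m and z of plug_center in the frame of socket_mouth below 0.026 m and angle between plug_center's own z axis and vertical below 0.12 rad and value of joint cam_lever below 0.005 m), for 0.2 s.
2. the leg is at the mark with the plug home and the lever closed (x of leg_pointer in the frame of index_tip between -0.005 and 0.005 m and z of plug_center in the frame of socket_mouth below 0.027 m and value of joint cam_lever above 0.0115 m), for 0.2 s.
At the end, for the whole second after the job is handed in: Leg pointer within 5 mm of the index line along the channel, cam lever within 2.5 mm of its closed stop, plug home (head within 4 mm of the block, leaning under 0.2 rad, 7 mm sideways), round knob moved under 20 mm, fingers still pressing plug and lever with over 2 N each (all of step 2 and horizontal distance between plug_center and socket_mouth below 0.007 m and angle between plug_center's own z axis and vertical below 0.2 rad and contact force between the fingers and grip_plug above 2 N and contact force between the fingers and cam_lever above 2 N and distance of knob_center from where it was at the start of the episode below 0.02 m); the arm keeps its last pose, push and grip.
It fails at once if the cam lever is closed while the leg is more than 10 mm from the mark (value of joint cam_lever above 0.0115 m and (x of leg_pointer in the frame of index_tip above 0.01 m or x of leg_pointer in the frame of index_tip below -0.01 m)).
It fails at once if the round knob is taken out or knocked about (distance of knob_center from where it was at the start of the episode above 0.02 m).
It also fails if it takes over 59 s, if anything falls off the work surface, if the arm or the gripper's body presses on something with over 40 N, if the wrist force passes 120 N, or if a joint passes its speed limit or range.

## Working session

There is one attempt and no reset: what is moved stays moved. The work goes in short steps, Python scripts to look and compute and a tool call to move; the robot and the scene stay as the last step left them, time stands still between calls to the robot, and variables do not carry over. Pictures are saved under pics/ and viewed, at most 10 in all, crops included, and the job is handed in when it is done.

Besides the shell and the picture viewer there is one more tool, called after ">>>" as a command line: name --pt "numbers of a row" for each row, then --argument value for the rest. step_arm: Moves the arm, as the interface text tells. Shifts and turns lie within -1 to 1; 1 stands for 25 mm of shift or 0.12 rad of turn. Its arguments: {"type":"object","properties":{"delta_pos":{"type":"array"},"turn":{"type":"array"},"grip":{"type":"number"},"newtons":{"type":"number"}},"required":["delta_pos","turn"]}

```bash
mkdir -p pics; python3 - <<'E'
from bench import *
import cv2,numpy as np,pickle
d={n:camera(n) for n in("scene","side","wrist")}
pickle.dump(d,open('c0.pkl','wb'))
for n,c in d.items():
    print(n,c['mtx'].tolist(),np.round(c['view'],3).tolist())
cv2.imwrite('pics/a.png',cv2.resize(np.hstack([d['scene']['image'],d['side']['image']])[:,:,::-1],(800,300),interpolation=cv2.INTER_AREA))
cv2.imwrite('pics/scene.png',d['scene']['image'][:,:,::-1]);cv2.imwrite('pics/side.png',d['side']['image'][:,:,::-1])
print({k:np.round(v,3).tolist() for k,v in read_state().items()})
E
```

```text
scene [[464.842494659234, 0.0, 327.46384697750466], [0.0, 464.842494659234, 238.5832861391893], [0.0, 0.0, 1.0]] [[0.596, -0.803, -0.024, -0.421], [0.387, 0.261, 0.885, -0.204], [-0.704, -0.536, 0.466, -0.656], [0.0, 0.0, 0.0, 1.0]]
side [[546.6696552675235, 0.0, 327.7973268069148], [0.0, 546.6696552675235, 240.95485631782654], [0.0, 0.0, 1.0]] [[0.998, 0.058, 0.002, -0.464], [-0.04, 0.663, 0.748, 0.103], [0.042, -0.747, 0.664, -1.051], [0.0, 0.0, 0.0, 1.0]]
wrist [[387.45921468880897, 0.0, 317.821153528868], [0.0, 387.45921468880897, 246.72826400383957], [0.0, 0.0, 1.0]] [[0.34, 0.94, -0.002, -0.625], [-0.902, 0.326, -0.283, 0.035], [-0.266, 0.098, 0.959, -0.392], [0.0, 0.0, 0.0, 1.0]]
{'time': 0.15, 'joint_positions': [-1.246, 0.333, -0.065, 1.461, 0.022, 1.35, -0.088], 'joint_vel': [0.002, -0.002, -0.0, -0.004, 0.002, 0.001, -0.001], 'joint_torque': [0.001, -62.364, 0.025, -39.014, -0.061, 0.037, 0.0], 'ee_pos': [0.213, 0.587, 0.222], 'eef_rot': [0.173, 0.985, -0.001, -0.0], 'ft_force': [-0.581, -0.388, 0.321], 'torque': [-0.033, -0.041, 0.016], 'grip_force': 0.0, 'width': 0.087}
```

View pics/scene.png

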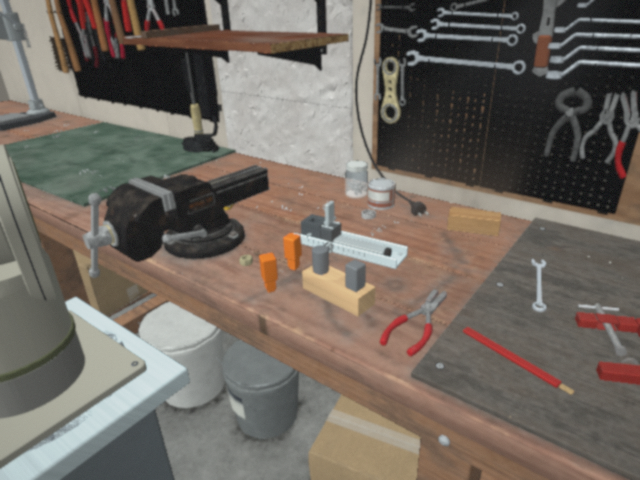

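View pics/side.png

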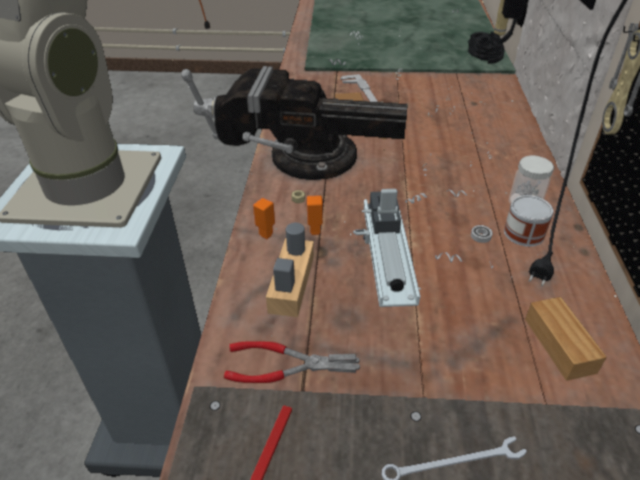

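The scene view shows the wooden block at about (338,290). It holds a round head (320,259) and a square-looking head (355,275). The clamp block and lever are at (323,222) and the channel runs to (400,250). In the side view, the round head is at (296,238), the square one at (284,272), the lever at (388,205) and the clip at (362,233). The orange look-alikes at (263,218) and (315,213) are not meant. Next I'll enlarge to confirm.

```bash
cat > h.py <<'E'
import cv2,numpy as np
def cloud(c):
    """world point per pixel from the z map"""
    z=c['z_map'];K=c['mtx'];v,u=np.indices(z.shape)
    p=np.stack([(u-K[0,2])/K[0,0]*z,-(v-K[1,2])/K[1,1]*z,-z],-1)
    V=c['view'];w=(p-V[:3,3])@V[:3,:3]
    w[z==0]=np.nan
    return w
def ray(c,u,v):
    K=c['mtx'];V=c['view'];d=np.array([(u-K[0,2])/K[0,0],-(v-K[1,2])/K[1,1],-1])
    return -V[:3,:3].T@V[:3,3],V[:3,:3].T@d
def onplane(c,u,v,h):
    o,d=ray(c,u,v);return o+d*(h-o[2])/d[2]
def proj(c,p):
    V=c['view'];q=V[:3,:3]@np.asarray(p)+V[:3,3];K=c['mtx']
    return K[0,2]-K[0,0]*q[0]/q[2],K[1,2]+K[1,1]*q[1]/q[2]
E
python3 - <<'E'
import pickle;from h import *
d=pickle.load(open('c0.pkl','rb'))
a=d['scene']['image'][190:320,290:415];b=d['side']['image'][180:320,250:425]
f=lambda x:cv2.resize(x[:,:,::-1],(400,int(400*x.shape[0]/x.shape[1])),interpolation=cv2.INTER_CUBIC)
a,b=f(a),f(b);H=max(len(a),len(b))
P=lambda x:cv2.copyMakeBorder(x,0,H-len(x),0,0,cv2.BORDER_CONSTANT)
cv2.imwrite('pics/crop.png',np.hstack([P(a),P(b)]))
for n,pts in dict(scene=[(320,249),(355,265),(338,285),(329,205),(316,219)],side=[(296,228),(284,262),(290,290),(388,194),(379,211),(400,270)]).items():
    w=cloud(d[n])
    for u,v in pts: print(n,u,v,np.round(w[v,u],4))
E
```

```text
scene 320 249 [ 0.4245 -0.1961  0.0828]
scene 355 265 [ 0.4128 -0.2771  0.0836]
scene 338 285 [ 0.4057 -0.2473  0.0373]
scene 329 205 [ 0.5646 -0.1126  0.0951]
scene 316 219 [ 0.5785 -0.066   0.0457]
side 296 228 [ 0.4271 -0.1945  0.0831]
side 284 262 [ 0.4177 -0.2703  0.0835]
side 290 290 [ 0.4264 -0.2871  0.044 ]
side 388 194 [ 0.568  -0.1122  0.0925]
side 379 211 [ 0.5556 -0.1154  0.0595]
side 400 270 [ 0.5896 -0.2128  0.0209]
```

View pics/crop.png

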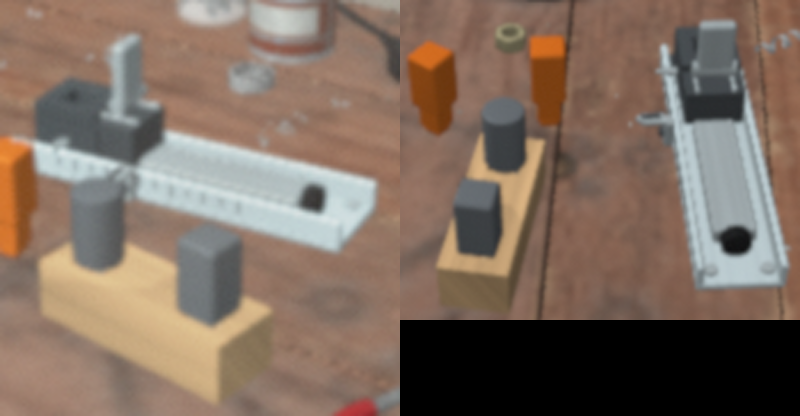

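The crop confirms the left head in the block, side (296,228), is round and is the knob. The right one, scene (355,265) / side (284,262), has a flat square top with edges and is grey, so it is the plug. The index clip sticks out on the robot's side at side (362,233), and the pointer is near side (362,211).

```bash
python3 - <<'E'
import pickle;from h import *
d=pickle.load(open('c0.pkl','rb'))
for n in('scene','side'):
    w=cloud(d[n]);x,y,z=w[...,0],w[...,1],w[...,2]
    vis=(x>.25)&(x<.8)&(y>0)&(y<.6)&(z>.02)
    print(n,'vise',np.nanmin(w[vis],0),np.nanmax(w[vis],0))
    for nm,cx,cy,lo,hi,r in[('plug',.415,-.273,.078,.09,.03),('knob',.425,-.195,.078,.09,.03)]:
        m=(abs(x-cx)<r)&(abs(y-cy)<r)&(z>lo)&(z<hi);q=w[m];print(nm,len(q),q.mean(0),q.min(0),q.max(0),cv2.minAreaRect((q[:,:2]*1000).astype(np.float32)))
    m=(abs(x-.42)<.06)&(abs(y+.235)<.09)&(z>.028)&(z<.04);print('wood',cv2.minAreaRect((w[m][:,:2]*1000).astype(np.float32)))
    m=(abs(x-.59)<.08)&(y<-.0)&(y>-.31)&(z>.005)&(z<.026);print('chan',cv2.minAreaRect((w[m][:,:2]*1000).astype(np.float32)))
    m=(abs(x-.57)<.06)&(y<.0)&(y>-.2)&(z>.044)&(z<.054);print('clamp',m.sum(),cv2.minAreaRect((w[m][:,:2]*1000).astype(np.float32)))
    m=(abs(x-.57)<.06)&(y<.0)&(y>-.2)&(z>.088);print('levtop',m.sum(),w[m].mean(0))
c=d['wrist'];V=c['view'];print('wristcam',-V[:3,:3].T@V[:3,3],V[:3,:3].T@[0,0,-1.])
E
```

```text
scene vise [0.25003155 0.0006572  0.02000225] [0.79998735 0.59955185 0.40553994]
plug 162 [ 0.41533603 -0.27582567  0.0818668 ] [ 0.4036434  -0.28782156  0.07803114] [ 0.43005842 -0.26031972  0.08448461] ((416.80316162109375, -274.5054931640625), (25.64277458190918, 26.923879623413086), 81.78396606445312)
knob 138 [ 0.42343211 -0.19652341  0.08203123] [ 0.41088723 -0.20974316  0.07802119] [ 0.44027494 -0.18061733  0.08457215] ((425.1119384765625, -195.4229278564453), (28.898906707763672, 28.338626861572266), 41.774044036865234)
wood ((421.51171875, -233.89466857910156), (131.80990600585938, 50.006752014160156), 84.30406188964844)
chan ((594.5009155273438, -149.42474365234375), (129.2420196533203, 241.9947967529297), 12.650900840759277)
clamp 351 ((566.635986328125, -87.27550506591797), (47.91707229614258, 76.74701690673828), 4.907958030700684)
levtop 58 [ 0.56665669 -0.11105253  0.09429512]
side vise [2.50020445e-01 1.13169582e-04 2.00028885e-02] [0.79987898 0.57297238 0.16383216]
plug 273 [ 0.41717408 -0.27632817  0.08281643] [ 0.40323309 -0.28876677  0.07804678] [ 0.43022872 -0.26029478  0.08719138] ((416.55828857421875, -273.98260498046875), (27.45872688293457, 26.050872802734375), 83.6532211303711)
knob 231 [ 0.42492827 -0.19681383  0.0830114 ] [ 0.40990229 -0.21048211  0.07811251] [ 0.43933058 -0.17985341  0.08681262] ((424.685791015625, -195.2622528076172), (28.12276840209961, 29.04415512084961), 29.163494110107422)
wood ((420.59588623046875, -233.77706909179688), (133.12632751464844, 47.015220642089844), 84.25885772705078)
chan ((590.08203125, -153.59298706054688), (159.17855834960938, 302.8106994628906), 1.5343847274780273)
clamp 448 ((566.2343139648438, -85.91952514648438), (44.166595458984375, 79.7378158569336), 6.290008068084717)
levtop 126 [ 0.56863897 -0.11088856  0.09514919]
wristcam [0.14033888 0.61464328 0.38475556] [ 0.26582287 -0.0979883  -0.95902893]
```

Heights fit the text: head top about 0.082, clamp top about 0.05, lever top 0.095. All are within reach, so I'll move over to look from close by.

>>> step_arm --pt "0.8 -1 0.3" --pt "0.8 -1 0.3" --pt "0.8 -1 0.3" --pt "0.8 -1 0.3" --pt "0.8 -1 0" --pt "0.8 -1 0" --pt "0.8 -1 0" --pt "0.8 -1 0" --pt "0.8 -1 0" --pt "0.8 -1 0" --pt "0.8 -1 0" --pt "0.8 -1 0" --turn '[-0.4, -0.4, -0.4, -0.4, -0.4, -0.4, -0.4, -0.4, -0.4, -0.4, -0.4, -0.4]' --grip 0

```text
time: 1.35
ee_pos: [0.4536, 0.2864, 0.2524]
eef_rot: [0.447, 0.895, -0.0, -0.0]
ft_force: [0.6, 0.1, 0.8]
width: 0.0872
grip_force: 0.0
```

>>> step_arm --pt "0.1 -1 0" --pt "0.1 -1 0" --pt "0.1 -1 0" --pt "0.1 -1 0" --pt "0.1 -1 0" --pt "0.1 -1 0" --pt "0.1 -1 0" --pt "0.1 -1 0" --pt "0.1 -1 0" --pt "0.1 -1 0" --pt "0.1 -1 0" --pt "0.1 -1 0" --turn '[-0.4, -0.4, -0.4, -0.4, -0.4, -0.4, -0.4, -0.4, -0.4, -0.4, -0.4, -0.4]'

```text
time: 2.55
ee_pos: [0.4832, -0.0145, 0.2526]
eef_rot: [0.683, 0.73, 0.0, 0.0]
ft_force: [0.3, -0.3, -0.7]
width: 0.0871
grip_force: 0.0
```

>>> step_arm --pt "0 -1 0" --pt "0 -1 0" --pt "0 -1 0" --pt "0 -1 0" --pt "0 -1 0" --pt "0 -1 0" --pt "0 -1 0" --pt "0 -0.5 0" --pt "0 0 0" --pt "0 0 0" --turn '[-0.4, -0.4, -0.4, -0.4, 0, 0, 0, 0, 0, 0]'

```text
time: 3.55
ee_pos: [0.4829, -0.2, 0.2524]
eef_rot: [0.749, 0.663, -0.0, -0.0]
ft_force: [0.7, -0.2, -0.4]
width: 0.0868
grip_force: 0.0
```

```bash
cat > look.py <<'E'
import sys,pickle;from h import *;from bench import *
n=sys.argv[1];c=camera('wrist');s=read_state();pickle.dump((c,s),open(n+'.pkl','wb'))
cv2.imwrite(f'pics/{n}.png',c['image'][:,:,::-1])
R=s['eef_rot'];from scipy.spatial.transform import Rotation as Ro
ty=Ro.from_quat(R).as_matrix()[:,1];print(np.round(s['ee_pos'],4),'tool y deg',np.degrees(np.arctan2(ty[1],ty[0])),'j',np.round(s['joint_positions'],2),s['time'])
E
python3 look.py w1
```

```text
[ 0.4831 -0.1994  0.2525] tool y deg -6.927871450281246 j [-0.36  0.09  0.71  1.72 -0.06  1.36  0.24] 3.6
```

View pics/w1.png

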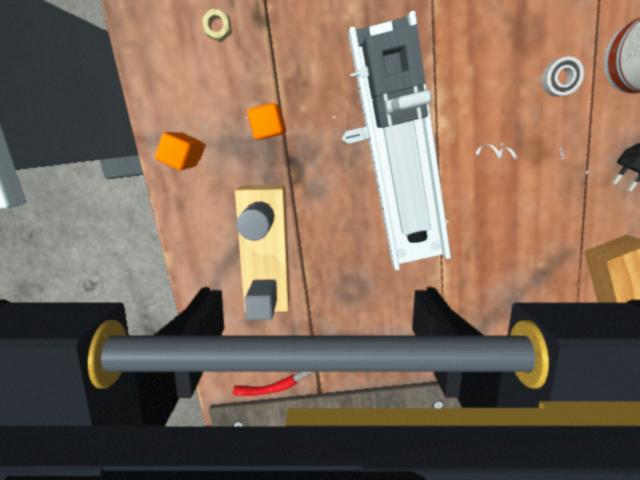

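The wrist view shows the plug at (260,297), the knob at (254,220), the socket mouth at (395,63), the pointer at (358,73) on the clamp block, the index clip at (355,136) and the lever at (408,101).

```bash
python3 - <<'E'
import pickle;from h import *
c,s=pickle.load(open('w1.pkl','rb'));w=cloud(c);x,y,z=w[...,0],w[...,1],w[...,2]
d=pickle.load(open('c0.pkl','rb'))
cv2.imwrite('pics/w1c.png',cv2.resize(c['image'][0:160,330:450,::-1],(600,600*160//120)[:2] if 0 else (450,600),interpolation=cv2.INTER_CUBIC))
R=lambda m:tuple(np.round(v,1) for v in cv2.minAreaRect((w[m][:,:2]*1000).astype(np.float32)))
print('plug',R((abs(x-.4165)<.03)&(abs(y+.274)<.03)&(z>.078)&(z<.088)),np.nanmedian(z[285:300,255:268]))
print('clamp',R((abs(x-.567)<.05)&(abs(y+.087)<.06)&(z>.045)&(z<.055)))
print('lev',R((abs(x-.567)<.05)&(abs(y+.11)<.04)&(z>.09)))
print('wood',R((abs(x-.42)<.05)&(abs(y+.235)<.09)&(z>.03)&(z<.04)))
for n,u,v in[('clip',352,136),('clip2',362,134),('pointer',357,72),('sock',395,63)]:
    print(n,w[v,u],onplane(c,u,v,w[v,u][2]))
# socket: darkest blob in the block top
g=c['image'][...,:3].mean(-1);print(np.round(g[44:84:3,372:420:3]).astype(int))
E
```

```text
plug (array([ 417.9, -271.9]), array([26. , 26.2]), np.float64(83.5)) 0.07486057326453274
clamp (array([567.6, -84.9]), array([44.4, 76.2]), np.float64(6.2))
lev (array([ 569.8, -107. ]), array([25.9, 10. ]), np.float64(6.3))
wood (array([ 421.8, -232.7]), array([130.1,  46.3]), np.float64(84.2))
clip [ 0.52509216 -0.12959937  0.02854067] [ 0.52509216 -0.12959937  0.02854067]
clip2 [ 0.53503548 -0.128964    0.026245  ] [ 0.53503548 -0.128964    0.026245  ]
pointer [ 0.53500247 -0.07397346  0.02939043] [ 0.53500247 -0.07397346  0.02939043]
sock [ 0.57124082 -0.06986763  0.02356668] [ 0.57124082 -0.06986763  0.02356668]
[[107 102 102 103  99 106 104 104 104 100  97  92 105 102 103 104]
 [108 100 101 104 100 107  97  86  70  54  50  75 107 103 103 104]
 [107 103 100  91  61  49  41  38  36  41  62  73 105 102 100 100]
 [106 103 102  91  36  40  51  70  88  75  65  69 101 102 100 105]
 [104 103 100  96  87 100 105 104 102  82  65  67 100 104 102  98]
 [100 104 100 100  97 102 108 100 101  92  63  62  95 104 101 101]
 [102 106 102 102  93 101 106 102 103  99  64  61  91 106 102 102]
 [101 106 101 101  90 102 103 103 103 100  63  60  85 104 103 100]
 [ 99 106  99  99  94 103 103 103 101 101  68  62  77 103 103  99]
 [ 95 105 103 102  99 102 102 105  99  98  82  89  96 104 105 100]
 [ 86 106 104 100 101  94  92  96  98 103  99 101 101 103 105 102]
 [ 79 104 103  98  99 100 101 103 102 102  99 103 102 104 104 102]
 [ 69 102 104 100 101 103 101 101  99 103 100 101 101 101 105 100]
 [ 63 102 105 102 101 101 101 103 102 103 102  97 103 100 107 100]]
```

View pics/w1c.png

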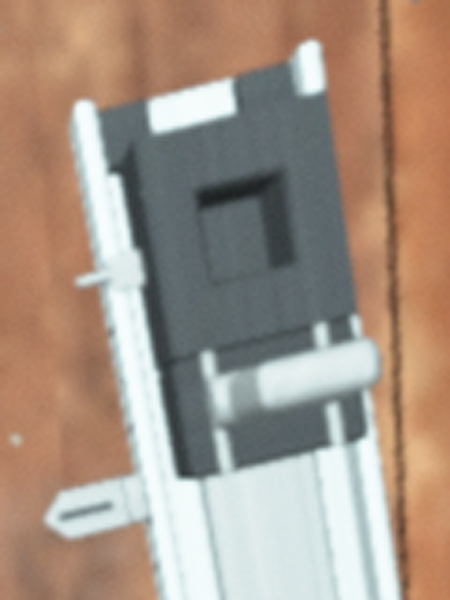

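Enlarged view: pointer tip at image pixel (350.8,74.9), clip line centred at (352.9,136.5), socket mouth at (396.1,60.5). The clamp's short edges sit at 6.2°, and the sizes fit the text (44 x 76, lever 26 x 10, plug 26 x 26). Next I'll grasp the plug.

>>> step_arm --pt "-0.655 -0.735 0" --pt "-0.655 -0.735 0" --pt "-0.655 -0.735 0" --pt "-0.655 -0.735 0" --pt "0 0 -1" --pt "0 0 -1" --pt "0 0 -1" --pt "0 0 -1" --pt "0 0 -1" --pt "0 0 0" --pt "0 0 0" --turn '[0, 0, 0, 0, 0, 0, 0, 0, 0, 0, 0]'

```text
time: 4.7
ee_pos: [0.4178, -0.2729, 0.1281]
eef_rot: [0.748, 0.663, -0.0, -0.0]
ft_force: [-0.6, -0.4, 0.7]
width: 0.0871
grip_force: 0.0
```

```bash
python3 look.py w2; python3 - <<'E'
import pickle;from h import *
c,s=pickle.load(open('w2.pkl','rb'));w=cloud(c);x,y,z=w[...,0],w[...,1],w[...,2]
R=lambda m:tuple(np.round(v,1) for v in cv2.minAreaRect((w[m][:,:2]*1000).astype(np.float32)))
m=(abs(x-.4165)<.025)&(abs(y+.273)<.025)&(z>.078)&(z<.088);print('plug',m.sum(),R(m),np.median(z[m]))
m=(abs(x-.42)<.05)&(abs(y+.235)<.09)&(z>.03)&(z<.04);print('wood',R(m))
c,s=pickle.load(open('w1.pkl','rb'));w=cloud(c)
for n,u,v in[('ptr',350.8,74.9),('clip',352.9,136.5),('sock',396.1,60.5)]:
    k=w[int(v)-3:int(v)+4,int(u)-3:int(u)+4,2];print(n,np.round(np.nanmax(k),3),[np.round(onplane(c,u,v,h),4) for h in(.03,.027,.05)])
E
```

```text
[ 0.4182 -0.2733  0.1287] tool y deg -6.905000608681145 j [-0.24  0.15  0.79  1.94 -0.12  1.1   0.48] 4.75
plug 1902 (array([ 417.7, -272. ]), array([25.8, 25.9]), np.float64(83.9)) 0.08254264552000126
wood (array([ 421.7, -232.9]), array([130.2,  46.1]), np.float64(84.2))
ptr 0.029 [array([ 0.5291, -0.0758,  0.03  ]), array([ 0.5293, -0.0754,  0.027 ]), array([ 0.5272, -0.0782,  0.05  ])]
clip 0.032 [array([ 0.5258, -0.1301,  0.03  ]), array([ 0.526 , -0.1302,  0.027 ]), array([ 0.5241, -0.1297,  0.05  ])]
sock 0.024 [array([ 0.5711, -0.0688,  0.03  ]), array([ 0.5717, -0.0684,  0.027 ]), array([ 0.567 , -0.0716,  0.05  ])]
```

>>> step_arm --pt "0 0.04 -1" --pt "0 0 -1" --pt "0 0 -1" --pt "0 0 -0.3" --pt "0 0 0" --pt "0 0 0" --turn '[0.05, 0, 0, 0, 0, 0]'

```text
time: 5.35
ee_pos: [0.4184, -0.2729, 0.0465]
eef_rot: [0.747, 0.665, 0.0, 0.001]
ft_force: [0.5, -0.5, 1.3]
width: 0.0869
grip_force: 0.0
```

>>> step_arm --pt "0 0 0" --pt "0 0 0" --pt "0 0 0" --pt "0 0 0" --pt "0 0 0" --pt "0 0 0" --pt "0 0 0" --pt "0 0 0" --turn '[0, 0, 0, 0, 0, 0, 0, 0]' --grip 1 --newtons 25

```text
time: 6.15
ee_pos: [0.4175, -0.2724, 0.045]
eef_rot: [0.747, 0.665, -0.0, 0.0]
ft_force: [0.7, -0.5, 0.6]
width: 0.031
grip_force: 0.0
```

>>> step_arm --pt "0 0 1" --pt "0 0 1" --pt "0 0 1" --pt "0 0 1" --pt "0 0 0" --pt "0 0 0" --turn '[0, 0, 0, 0, 0, 0]'

```text
time: 6.75
ee_pos: [0.4176, -0.2723, 0.145]
eef_rot: [0.747, 0.665, 0.0, 0.0]
ft_force: [0.1, 0.7, -1.7]
width: 0.0259
grip_force: 24.9
```

The fingers closed slightly late, during the first part of the lift, so I'll measure where the plug sits in the grip.

```bash
python3 look.py w3; python3 - <<'E'
import pickle;from h import *
c,s=pickle.load(open('w3.pkl','rb'));w=cloud(c);x,y,z=w[...,0],w[...,1],w[...,2];t=s['ee_pos']
m=(abs(x-t[0])<.025)&(abs(y-t[1])<.03)&(z>t[2]+.01)&(z<t[2]+.05)
k=(abs(x-t[0])<.010)&(abs(y-t[1])<.008)&(z<.25);print('z over tcp near axis',np.round(np.percentile(z[k]-t[2],[5,25,50,75,95]),4))
zt=np.median(z[k]);m=(abs(x-t[0])<.016)&(abs(y-t[1])<.03)&(abs(z-zt)<.005);print(cv2.minAreaRect((w[m][:,:2]*1000).astype(np.float32)))
cv2.imwrite('pics/w3c.png',c['image'][100:480,120:520,::-1])
d=camera
from bench import *
S=camera('side');u,v=proj(S,t);u,v=int(u),int(v);cv2.imwrite('pics/s3.png',cv2.resize(S['image'][v-110:v+60,u-70:u+70,::-1],None,fx=2.2,fy=2.2,interpolation=cv2.INTER_CUBIC))
a=cv2.imread('pics/w3c.png');b=cv2.imread('pics/s3.png');b=cv2.copyMakeBorder(b,0,380-len(b),0,0,cv2.BORDER_CONSTANT) if len(b)<380 else b[:380]
cv2.imwrite('pics/g3.png',np.hstack([a,b]))
E
```

```text
[ 0.4172 -0.2721  0.1444] tool y deg -6.579312919312489 j [-0.26  0.13  0.81  1.93 -0.1   1.13  0.47] 6.8
z over tcp near axis [-0.1383 -0.1365  0.0264  0.0271  0.0278]
((416.6686096191406, -265.1643371582031), (11.130658149719238, 32.41105651855469), 82.48538970947266)Traceback (most recent call last):
  File "<stdin>", line 7, in <module>
NameError: name 'camera' is not defined
```

```bash
python3 - <<'E'
import pickle;from h import *
from bench import *
c,s=pickle.load(open('w3.pkl','rb'));w=cloud(c);t=s['ee_pos']
S=camera('side');u,v=proj(S,t);u,v=int(u),int(v);print(u,v)
b=cv2.resize(S['image'][v-80:v+70,u-70:u+70,::-1],None,fx=2.5,fy=2.5,interpolation=cv2.INTER_CUBIC)
a=c['image'][105:480,120:520,::-1]
cv2.imwrite('pics/g3.png',np.hstack([a,b]))
p=w.reshape(-1,3);q=c['image'].reshape(-1,3).astype(int)
r=(p-t)@np.array([[np.cos(.115),np.sin(.115),0],[-np.sin(.115),np.cos(.115),0],[0,0,1]]).T  # tool y, -tool x, up
for n,m in[('face',(abs(r[:,0])<.011)&(abs(r[:,1])<.04)&(r[:,2]>-.06)&(r[:,2]<.04))]:
    k=r[m];
    for lo in np.arange(-.05,.035,.005):
        h=k[(k[:,2]>=lo)&(k[:,2]<lo+.005)]
        if len(h): print(round(lo,3),len(h),np.round(np.percentile(h[:,1],[5,50,95])*1e3,1))
E
```

```text
281 230
-0.04 69 [5.6 7.4 9. ]
-0.035 98 [5.5 7.3 9. ]
-0.03 89 [5.6 7.4 9. ]
-0.02 15 [ 9.4 12.  13.3]
-0.015 145 [ 9.8 11.7 13.4]
-0.01 167 [ 9.8 11.8 13.5]
-0.005 183 [ 9.7 11.8 13.4]
-0.0 204 [ 9.6 11.7 13.4]
0.005 224 [ 9.7 11.9 13.5]
0.01 260 [ 9.7 11.9 13.5]
0.015 268 [ 9.6 11.9 13.4]
0.02 351 [ 9.5 11.6 13.3]
0.025 1345 [ 1.8  7.2 12.1]
0.03 14 [12.  13.  13.4]
```

View pics/g3.png

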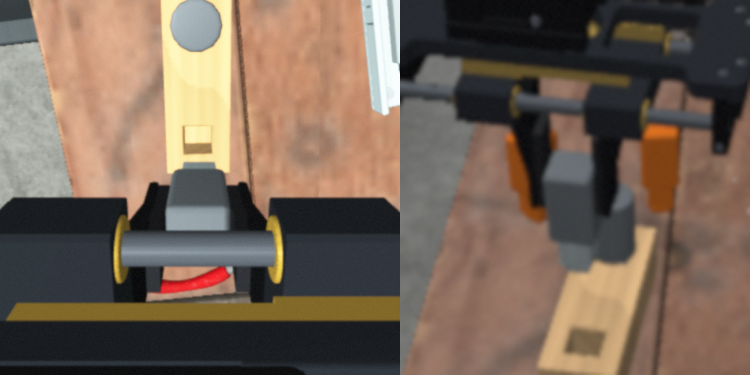

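The plug hangs upright and squarely held by the upper half of its head. The hole at crop (197,138) is empty and the knob is untouched. I'll refine the plug's offset from the TCP.

```bash
python3 - <<'E'
import pickle;from h import *
for n in('w2','w3'):
    c,s=pickle.load(open(n+'.pkl','rb'));w=cloud(c);t=np.array(s['ee_pos']);a=np.radians(-6.6)
    p=(w-t).reshape(-1,3);e=np.array([np.cos(a),np.sin(a)]);f=np.array([-np.sin(a),np.cos(a)])
    r=np.c_[p[:,:2]@e,p[:,:2]@f,p[:,2]]
    zt=.0825-t[2] if n=='w2' else .0268
    k=r[(abs(r[:,0])<.02)&(abs(r[:,1])<.02)&(r[:,2]<zt-.006)&(r[:,2]>zt-.035)]
    sl=np.polyfit(k[abs(k[:,0])<.009,0],k[abs(k[:,0])<.009,1],1);print(n,'near face fit slope deg,offset mm',np.degrees(sl[0]),sl[1]*1e3,'x extent',np.percentile(k[:,0],[1,99])*1e3)
    q=r[(abs(r[:,0])<.02)&(abs(r[:,1])<.025)&(abs(r[:,2]-zt)<.003)];print(' top ext',np.percentile(q[:,0],[1,99])*1e3,np.percentile(q[:,1],[1,99])*1e3,np.median(q[:,2]))
E
```

```text
w2 near face fit slope deg,offset mm 0.1511137668399445 13.734872645421381 x extent [-13.12046978  11.93451224]
 top ext [-13.16460282  12.11739962] [-11.19464764  13.75101888] -0.04614611791703994
w3 near face fit slope deg,offset mm 0.2897913786402107 11.683344513887965 x extent [-19.49265109  19.45757386]
 top ext [-18.72235995  18.95099062] [ 1.81664245 11.96775449] 0.026714270671935436
```

>>> step_arm --pt "0 0 0.6" --pt "0.662 0.898 0" --pt "0.662 0.898 0" --pt "0.662 0.898 0" --pt "0.662 0.898 0" --pt "0.662 0.898 0" --pt "0.662 0.898 0" --pt "0.662 0.898 0" --pt "0.662 0.898 0" --pt "0.662 0.898 0" --pt "0 0 0" --pt "0 0 0" --turn '[0, 0.31, 0.31, 0.31, 0.31, 0.31, 0.31, 0, 0, 0, 0, 0]'

```text
time: 8.05
ee_pos: [0.5669, -0.0692, 0.1596]
eef_rot: [0.667, 0.745, -0.001, -0.0]
ft_force: [-0.6, -0.6, -1.8]
width: 0.0259
grip_force: 24.9
```

```bash
python3 look.py w4; python3 - <<'E'
import pickle;from h import *
c,s=pickle.load(open('w4.pkl','rb'));w=cloud(c);x,y,z=w[...,0],w[...,1],w[...,2];t=s['ee_pos']
R=lambda m:(m.sum(),)+tuple(np.round(v,1) for v in cv2.minAreaRect((w[m][:,:2]*1000).astype(np.float32)))
m=(abs(x-.567)<.05)&(abs(y+.087)<.06)&(z>.047)&(z<.053);print('clamp',R(m))
P=w[m];a=np.radians(6.2-90);ex=np.array([np.cos(a),np.sin(a)]);ey=np.array([-ex[1],ex[0]])
k=P[:,:2]-[.5665,-.0713];print(np.percentile(k@ex,[.5,99.5])*1e3,np.percentile(k@ey,[.5,99.5])*1e3)
b=c['image'][:300,150:500,::-1];cv2.imwrite('pics/w4c.png',cv2.resize(b,None,fx=2,fy=2))
f=np.array([-.108,.994]);e=np.array([.994,.108]);p=(w-t).reshape(-1,3);r=np.c_[p[:,:2]@e,p[:,:2]@f,p[:,2]]
q=r[(abs(r[:,0])<.009)&(abs(r[:,1])<.025)&(r[:,2]<.02)&(r[:,2]>-.015)];print('face',np.polyfit(q[:,0],q[:,1],1))
q=r[(abs(r[:,0])<.006)&(abs(r[:,1])<.025)&(r[:,2]<-.024)&(r[:,2]>-.035)];print('shank',np.median(q[:,1]))
E
```

```text
[ 0.5664 -0.0703  0.1597] tool y deg 6.240957447902479 j [-0.48  0.29  0.62  1.72 -0.18  1.19  0.3 ] 8.1
clamp (np.int64(2745), array([566.9, -77.1]), array([44.1, 60.8]), np.float64(6.8))
[-24.20038689  23.43068168] [-22.04117419  21.5330735 ]
face [0.00706721 0.01272034]
shank 0.008793487229261116
```

View pics/w4c.png

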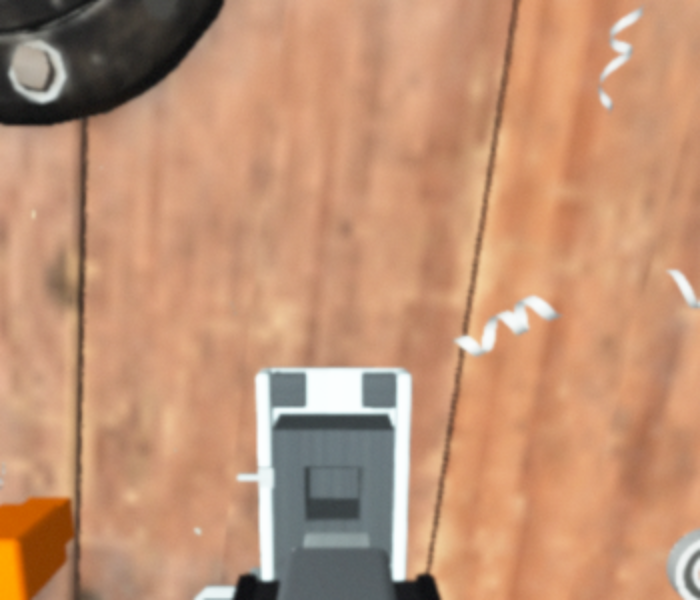

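The view shows the socket at crop (332,492) right under the held plug. The plug and clamp edges agree within 1 mm, so I'll lower it.

>>> step_arm --pt "0 -0.03 -1" --pt "0 0 -1" --pt "0 0 -0.4" --pt "0 0 -0.2" --pt "0 0 -0.2" --pt "0 0 -0.2" --pt "0 0 0" --turn '[0, 0, 0, 0, 0, 0, 0]'

```text
time: 8.8
ee_pos: [0.5678, -0.0713, 0.0878]
eef_rot: [0.668, 0.744, 0.001, 0.001]
ft_force: [-6.6, 1.0, 18.1]
width: 0.0259
grip_force: 25.0
```

The taper is in and the full shank is catching on the rim, with -6.6 N along x. I'll ease off and shift in -x.

>>> step_arm --pt "-0.02 0 0.15" --pt "-0.02 0 0" --pt "-0.02 0 0" --pt "0 0 0" --turn '[0, 0, 0, 0]'

```text
time: 9.2
ee_pos: [0.5649, -0.0711, 0.0887]
eef_rot: [0.668, 0.744, 0.0, -0.0]
ft_force: [0.0, -0.3, -1.3]
width: 0.0261
grip_force: 25.0
```

>>> step_arm --pt "0 0 -0.15" --pt "0 0 -0.1" --pt "0 0 -0.1" --pt "0 0 0" --pt "0 0 0" --turn '[0, 0, 0, 0, 0]'

```text
time: 9.7
ee_pos: [0.5653, -0.0708, 0.0799]
eef_rot: [0.668, 0.744, 0.0, 0.0]
ft_force: [3.5, 1.6, -3.5]
width: 0.0262
grip_force: 25.0
```

>>> step_arm --pt "0.01 0 -0.15" --pt "0 0 -0.15" --pt "0 0 -0.15" --pt "0 0 -0.05" --pt "0 0 0" --pt "0 0 0" --turn '[0, 0, 0, 0, 0, 0]'

```text
time: 10.3
ee_pos: [0.5653, -0.0711, 0.0683]
eef_rot: [0.668, 0.744, 0.0, -0.0]
ft_force: [-2.9, 2.6, 11.0]
width: 0.0257
grip_force: 25.0
```

It is home: z is 0.068 with 11 N push-back. I'll release, rise and turn a quarter so the camera is on the pointer's side.

>>> step_arm --pt "0 0 0.04" --pt "0 0 0" --pt "0 0 0" --pt "0 0 0" --pt "0 0 0" --pt "0 0 0" --turn '[0, 0, 0, 0, 0, 0]' --grip 0

```text
time: 10.9
ee_pos: [0.5651, -0.0712, 0.0685]
eef_rot: [0.668, 0.744, -0.0, -0.0]
ft_force: [-0.5, -0.4, -0.5]
width: 0.0662
grip_force: 0.0
```

>>> step_arm --pt "0 0 1" --pt "0 0 1" --pt "0 0 1" --pt "0 0 0.5" --pt "0 0 0" --turn '[0, 0, 0, 0, 0]'

```text
time: 11.4
ee_pos: [0.5661, -0.0711, 0.1574]
eef_rot: [0.668, 0.744, 0.001, 0.001]
ft_force: [-0.1, -0.3, -0.7]
width: 0.0868
grip_force: 0.0
```

>>> step_arm --pt "0 0 0" --pt "0 0 0" --pt "0 0 0" --pt "0 0 0" --pt "0 0 0" --pt "0 0 0" --pt "0 0 0" --pt "0 0 0" --pt "0 0 0" --pt "0 0 0" --pt "0 0 0" --pt "0 0 0" --turn '[1, 1, 1, 1, 1, 1, 1, 1, 1, 1, 1, 1]'

```text
time: 12.6
ee_pos: [0.5644, -0.0709, 0.1543]
eef_rot: [0.009, 1.0, 0.0, -0.001]
ft_force: [0.3, 0.1, -0.1]
width: 0.087
grip_force: 0.0
```

>>> step_arm --pt "0 -0.3 0" --pt "0 0 0" --pt "0 0 0" --turn '[0.55, 0.55, 0]'

```text
time: 12.9
ee_pos: [0.5645, -0.0786, 0.1545]
eef_rot: [-0.055, 0.998, 0.0, -0.001]
ft_force: [0.2, 0.5, -0.4]
width: 0.0867
grip_force: 0.0
```

```bash
python3 look.py w5; python3 - <<'E'
import pickle;from h import *
c,s=pickle.load(open('w5.pkl','rb'));w=cloud(c);x,y,z=w[...,0],w[...,1],w[...,2]
R=lambda m:(m.sum(),)+tuple(np.round(v,1) for v in cv2.minAreaRect((w[m][:,:2]*1000).astype(np.float32)))
m=(abs(x-.567)<.02)&(abs(y+.0713)<.02)&(z>.09)&(z<.1);print('plug',R(m),np.median(z[m]))
m=(abs(x-.570)<.02)&(abs(y+.108)<.015)&(z>.085)&(z<.105);print('lev',R(m),np.median(z[m]))
E
```

```text
[ 0.5646 -0.0785  0.1547] tool y deg 96.18990988302063 j [-0.29  0.27  0.41  1.72 -0.11  1.18  1.83] 12.95
plug (np.int64(1762), array([565.2, -72.2]), array([26.2, 26. ]), np.float64(5.9)) 0.09650260069093917
lev (np.int64(756), array([ 569.5, -107.3]), array([25.4, 10.2]), np.float64(6.2)) 0.09713973367164375
```

View pics/w5.png

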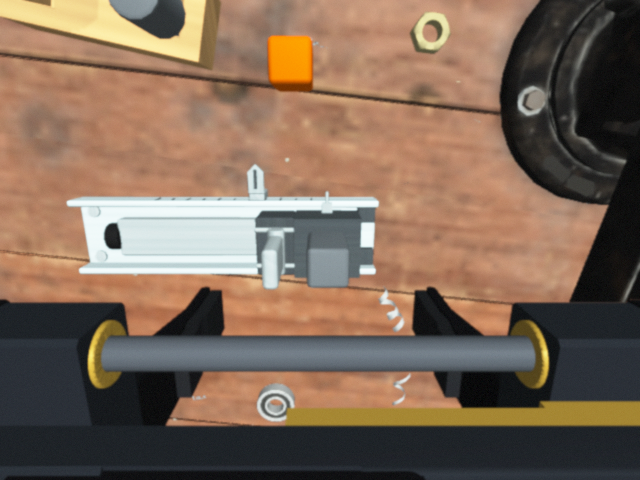

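The plug is seated: head top is at 0.0965 and square. The lever is still open. The pointer tip is at (327,193) and the clip line at (255,178). I'll work out the travel.

```bash
python3 - <<'E'
import pickle;from h import *
c,s=pickle.load(open('w5.pkl','rb'));w=cloud(c);im=c['image'].astype(int);g=im.mean(-1)
r=g[166:200,246:266];print(np.round(r[::3]).astype(int))
m=np.zeros(g.shape,bool);m[170:188,249:263]=g[170:188,249:263]<110
v,u=np.nonzero(m);print('line',u.mean(),v.mean(),len(u),'z',np.nanmedian(w[165:195,248:262,2]))
print(np.round(g[188:203,318:338:2]).astype(int)); 
for h in(.027,.030):
    a=onplane(c,u.mean(),v.mean(),h)
    for pz in(.029,.035):
        for (pu,pv) in((327,193),):
            p=onplane(c,pu,pv,pz);ex=np.array([.108,-.994]);print(h,pz,np.round(a,4),np.round(p,4),'T',(a-p)[:2]@ex)
print(w[190:200:2,327,2],w[178,249:262:3,2])
E
```

```text
[[137 134 133 131 133 149 183 213 226 228 220 194 164 142 136 134 136 134
  134 135]
 [137 139 146 173 201 222 222 204 188 192 214 226 228 223 197 166 143 136
  134 132]
 [154 195 221 227 229 228 216 168 114 111 168 215 228 231 231 229 215 174
  141 134]
 [142 183 219 228 228 228 220 172 115 114 165 210 225 227 228 228 218 174
  140 134]
 [133 164 211 228 229 228 218 179 125 110 151 204 225 228 227 227 219 180
  145 133]
 [134 155 202 226 229 228 219 179 128 113 147 205 226 228 227 225 216 181
  148 134]
 [139 149 197 225 227 226 221 190 139 108 134 198 225 228 226 225 216 186
  151 134]
 [140 147 190 220 228 227 221 191 140 110 135 199 225 226 225 224 221 200
  166 140]
 [144 149 184 216 226 227 225 222 222 222 223 228 228 226 225 225 222 206
  181 164]
 [143 143 152 181 198 202 200 197 197 199 202 204 204 200 198 199 202 194
  162 135]
 [159 156 153 180 215 226 227 228 225 227 229 231 233 232 230 231 230 220
  176 134]
 [206 201 189 189 202 208 209 211 214 213 212 213 215 219 221 220 220 207
  169 146]]
line 255.0 180.4 5 z 0.026784024019759434
[[131 132 131 128 128 131 133 134 137
[... 366 characters left out ...]
0 216 203 196 199 198 201]
 [208 209 207 202 217 208 209 211 209 209]
 [207 207 207 202 219 207 207 207 208 208]
 [222 223 222 219 218 212 221 222 224 222]
 [247 247 244 238 222 227 241 245 247 246]
 [251 251 241 231 222 223 235 247 251 251]]
0.027 0.029 [ 0.5267 -0.1293  0.027 ] [ 0.5297 -0.0751  0.029 ] T 0.053616646955800935
0.027 0.035 [ 0.5267 -0.1293  0.027 ] [ 0.5289 -0.0753  0.035 ] T 0.053475024798083345
0.03 0.029 [ 0.5263 -0.1289  0.03  ] [ 0.5297 -0.0751  0.029 ] T 0.05313343497149875
0.03 0.035 [ 0.5263 -0.1289  0.03  ] [ 0.5289 -0.0753  0.035 ] T 0.05299181281378116
[       nan 0.02781745 0.02771218 0.02874709 0.02945682] [0.02636083 0.02683631 0.02840688 0.02801111 0.02661251]
```

>>> step_arm --pt "0.09 -0.29 -1" --pt "0 0 -1" --pt "0 0 -1" --pt "0 0 -0.9" --pt "0 0 0" --pt "0 0 0" --turn '[0, 0, 0, 0, 0, 0]'

```text
time: 13.55
ee_pos: [0.5673, -0.0857, 0.0586]
eef_rot: [-0.054, 0.999, 0.0, -0.0]
ft_force: [-0.3, 0.7, 1.0]
width: 0.0869
grip_force: 0.0
```

>>> step_arm --pt "0 0 0" --pt "0 0 0" --pt "0 0 0" --pt "0 0 0" --pt "0 0 0" --pt "0 0 0" --turn '[0, 0, 0, 0, 0, 0]' --grip 0.31

```text
time: 14.15
ee_pos: [0.5674, -0.0859, 0.0586]
eef_rot: [-0.055, 0.999, 0.0, -0.0]
ft_force: [0.1, 0.6, -0.6]
width: 0.0605
grip_force: 0.0
```

>>> step_arm --pt "0.025 -0.232 0" --pt "0.025 -0.232 0" --pt "0.025 -0.232 0" --pt "0.025 -0.232 0" --pt "0.025 -0.232 0" --pt "0.025 -0.232 0" --pt "0.025 -0.232 0" --pt "0.025 -0.232 0" --pt "0 0 0" --pt "0 0 0" --pt "0 0 0" --turn '[0, 0, 0, 0, 0, 0, 0, 0, 0, 0, 0]'

```text
time: 15.25
ee_pos: [0.5725, -0.1324, 0.0586]
eef_rot: [-0.055, 0.999, -0.0, 0.0]
ft_force: [1.4, 2.1, 1.2]
width: 0.0602
grip_force: 1.1
```

```bash
cat > chk.py <<'E'
import sys,pickle;from h import *
c,s=pickle.load(open(sys.argv[1]+'.pkl','rb'));w=cloud(c);x,y,z=w[...,0],w[...,1],w[...,2];t=np.array(s['ee_pos']);print('tcp',t.round(4),s['width'],s['grip_force'])
ex=np.array([.108,-.994]);ey=np.array([.994,.108])
a=(w[...,:2]-np.array([.5654,-.0718]))@ex*1e3;b=(w[...,:2]-np.array([.5654,-.0718]))@ey*1e3
m=(z>.085)&(z<.105)&(abs(b)<16)&(a>-20)&(a<110);print('tops',m.sum(),np.histogram(a[m],bins=np.arange(-20,115,5)))
print('top z',np.median(z[m])if m.any() else 0)
cv2.imwrite(f'pics/{sys.argv[1]}c.png',cv2.resize(c['image'][120:320,150:450,::-1],None,fx=2.5,fy=2.5,interpolation=cv2.INTER_CUBIC))
E
python3 look.py w6; python3 chk.py w6
```

```text
[ 0.5724 -0.1323  0.0585] tool y deg 96.26815591110721 j [-0.18  0.41  0.4   1.76 -0.19  1.01  1.97] 15.3
tcp [ 0.5724 -0.1323  0.0585] 0.06010962373806905 1.0598699748516083
tops 5198 (array([  0,   0,   0,   0,   0,   0,   0,  82, 311, 304, 454, 509, 510,
       521, 504, 145,   0,   0, 184, 533, 281,   0, 374, 350, 136,   0]), array([-20, -15, -10,  -5,   0,   5,  10,  15,  20,  25,  30,  35,  40,
        45,  50,  55,  60,  65,  70,  75,  80,  85,  90,  95, 100, 105,
       110]))
top z 0.09587876151411323
```

View pics/w6c.png

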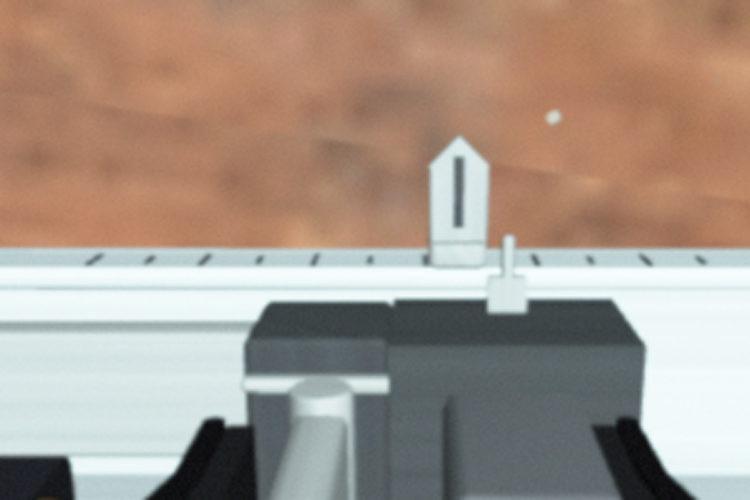

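The leg is pushed out: the pointer is at crop x 508 and the clip line at 458, so it is about 10 mm short of the mark, as planned. With the tool already centred for the final pose, squeezing should bring the pointer to the line as the lever closes.

>>> step_arm --pt "0 0 0" --pt "0 0 0" --pt "0 0 0" --pt "0 0 0" --pt "0 0 0" --pt "0 0 0" --pt "0 0 0" --pt "0 0 0" --turn '[0, 0, 0, 0, 0, 0, 0, 0]' --grip 1 --newtons 25

```text
time: 16.1
ee_pos: [0.5725, -0.1322, 0.0589]
eef_rot: [-0.055, 0.999, 0.0, 0.0]
ft_force: [-1.8, 3.8, 6.3]
width: 0.0384
grip_force: 24.6
```

```bash
python3 look.py w7; python3 chk.py w7; python3 - <<'E'
import pickle;from h import *
c,s=pickle.load(open('w7.pkl','rb'));a=c['image']
c6,_=pickle.load(open('w6.pkl','rb'))
cv2.imwrite('pics/w7c.png',cv2.resize(a[120:320,150:450,::-1],None,fx=2.5,fy=2.5,interpolation=cv2.INTER_CUBIC))
E
```

```text
[ 0.5725 -0.1322  0.0589] tool y deg 96.25582128484653 j [-0.18  0.41  0.4   1.76 -0.19  1.01  1.97] 16.15
tcp [ 0.5725 -0.1322  0.0589] 0.038442755471633935 24.585994854569435
tops 5055 (array([  0,   0,   0,   0,   0,   0,   0,   0,   0,  46, 299, 305, 399,
       516, 521, 504, 512, 280, 521, 464, 303, 314,  71,   0,   0,   0]), array([-20, -15, -10,  -5,   0,   5,  10,  15,  20,  25,  30,  35,  40,
        45,  50,  55,  60,  65,  70,  75,  80,  85,  90,  95, 100, 105,
       110]))
top z 0.09598618341405285
```

View pics/w7c.png

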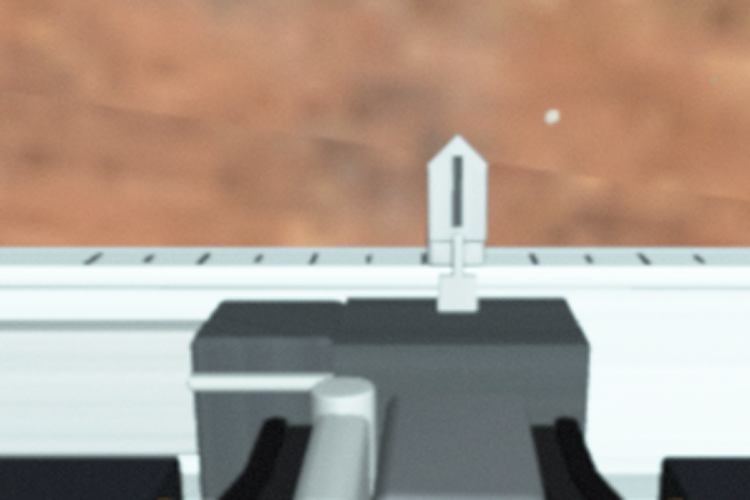

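The pointer tip (crop x 458) is on the clip line (457), the lever is closed against the plug, and the grip is 24.6 N. I'll check stability and the plug's seating before handing in.

>>> step_arm --pt "0 0 0" --pt "0 0 0" --pt "0 0 0" --pt "0 0 0" --turn '[0, 0, 0, 0]'

```text
time: 16.55
ee_pos: [0.5725, -0.1322, 0.0589]
eef_rot: [-0.055, 0.999, 0.0, 0.0]
ft_force: [-1.9, 3.9, 5.5]
width: 0.0385
grip_force: 24.6
```

```bash
python3 look.py w8; python3 - <<'E'
import pickle;from h import *
c,s=pickle.load(open('w8.pkl','rb'));w=cloud(c);z=w[...,2];k=w[...,:2]-np.array([.5654,-.0718])
a=k@[.108,-.994];b=k@[.994,.108]
for n,lo,hi in(('plug',.043,.064),('lever',.072,.080)):
    m=(abs(z-.097)<.006)&(abs(b)<.012)&(a>lo)&(a<hi)
    A=np.c_[a[m],b[m],np.ones(m.sum())];f=np.linalg.lstsq(A,z[m],rcond=None)[0];print(n,m.sum(),'slopes',f[:2].round(3),'z med',np.median(z[m]).round(4))
m=(abs(z-.097)<.006)&(abs(b)<.012)&(a>.03)&(a<.1);h,e=np.histogram(a[m],bins=np.arange(.03,.1,.002));print(dict(zip((e[:-1]*1e3).round(),h)))
# pointer and line columns
g=c['image'].astype(float).mean(-1);print('line col',324+np.argmin(g[185:208,324:344].mean(0)),'ptr col',324+np.argmax(g[215:218,324:344].mean(0)),s['width'],s['grip_force'],np.round(s['ft_force'],1))
E
```

```text
[ 0.5725 -0.1322  0.0589] tool y deg 96.26136142190063 j [-0.18  0.41  0.4   1.76 -0.19  1.01  1.97] 16.6
plug 1288 slopes [-0.017  0.016] z med 0.0968
lever 549 slopes [-0.031  0.086] z med 0.0973
{np.float64(30.0): np.int64(87), np.float64(32.0): np.int64(90), np.float64(34.0): np.int64(88), np.float64(36.0): np.int64(88), np.float64(38.0): np.int64(67), np.float64(40.0): np.int64(83), np.float64(42.0): np.int64(99), np.float64(44.0): np.int64(122), np.float64(46.0): np.int64(125), np.float64(48.0): np.int64(123), np.float64(50.0): np.int64(134), np.float64(52.0): np.int64(116), np.float64(54.0): np.int64(127), np.float64(56.0): np.int64(123), np.float64(58.0): np.int64(114), np.float64(60.0): np.int64(136), np.float64(62.0): np.int64(111), np.float64(64.0): np.int64(132), np.float64(66.0): np.int64(88), np.float64(68.0): np.int64(44), np.float64(70.0): np.int64(163), np.float64(72.0): np.int64(140), np.float64(74.0): np.int64(148), np.float64(76.0): np.int64(135), np.float64(78.0): np.int64(126), np.float64(80.0): np.int64(64), np.float64(82.0): np.int64(72), np.float64(84.0): np.int64(98), np.float64(86.0): np.int64(89), np.float64(88.0): np.int64(88), np.float64(90.0): np.int64(60), np.float64(92.0): np.int64(6), np.float64(94.0): np.int64(0), np.float64(96.0): np.int64(0)}
line col 333 ptr col 333 0.03823090514886362 24.585830345749855 [-0.9  4.4  6.2]
```

Steady: the pointer and the line are in the same column, and the plug is flat and seated at z 0.0968. Handing in.

```bash
python3 -c "
from bench import *
print(close_job())"
```

```text
the job is handed in; nothing more can be done
None
```

The job is handed in (no verdict came back): the plug is home in the leg's socket, the pointer is on the index line, and the lever is closed and still held squeezed at about 25 N, with the knob left in its hole.

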